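# Check the spring balance, then load clipped cutter cartridges into its carrier

### The arm

A 6-joint arm with a two-finger parallel gripper is mounted at the origin on a cart in front of the work surface, level with it; the furniture and walls round the work are solid. World frame = base frame: x ahead of the robot, y to its left, z up, the work surface at z = 0. Lengths are in m, angles in degrees, forces in N, time in s.
With the tool pointing down it reaches from about 0.4 to 0.825 m from the base axis. Payload 7 kg.
Tool frame: the origin (TCP) lies on the centre line of the jaws, within the pads' length; the fingertips stand 19 mm ahead of it and the grasp point (between the pads) is the TCP; z points along the fingers, y is the line along which they close (so a half turn about z gives the same grasp; the last joint's range is limited). The gripper opens to 88 mm and grips with 3 to 60 N. Pads are 19 mm wide; open, the fingers measure 130 mm over their backs; the gripper's body (78 mm by 193 mm) begins 47 mm behind the grasp point.
Start: joints at [80.965, 20.546, 0.682, 0, -70.136, -16.507], TCP at [0.291, 0.609, 0.246] pointing down, gripper open.
Joint ranges: [-176.03, 176.03], [-82.01, 121.73], [-58.28, 71.71], [-173.87, 95.51], [-174.79, -0.11], [-173.66, 173.66]. Speed limits (degrees/s): [136.94, 136.94, 172.46, 180, 180, 180].

### API

Orientations are given as [roll, pitch, yaw] about the fixed x, y, z axes, in that order (R = Rz(yaw) Ry(pitch) Rx(roll)).
In Python, from plant import * gives the robot as it stands. The module is installed in compiled form; this text tells all that it offers.
- The arm moves only by the tool play_rows, never from a script. Its argument "deltas" is a list of rows, each a list of 6 numbers: the shift along the world's x, y, z scaled (see below), then the turn, a rotation vector about the world's x, y, z scaled (see below). A call has 1 to 10 rows; each row shifts and turns the commanded pose from where the row before left it; what a row does not reach is not made up. The controller multiplies each number of a shift by 800 mm and each number of a turn by 180 degrees. A row lasts 1/10 s, in which the tool goes at most 50 mm and 8.59 degrees, less where a joint would pass 70% of its speed; a pose out of reach is approached as far as the arm can. A call with a number of a shift or a turn outside -1 to 1 is refused whole. A call with a gripper value outside its range is refused whole. "gripper" is the gripper command: -1 is shut, 1 is fully open, values between are in proportion, set as the call begins (left out, the last holds). The fingers move at their own pace and stop on an object; the grip force is fixed at half the most. Time passes only in rows, so rows that do not move let the fingers close. It gives the time, the measured TCP pose, the force, the opening and the grip force at its end, in the units of the state.
- get_obs(): the state, without advancing time (a new reading comes with each control period).
- snapshot(name): name is "scene" or "top"; returns (picture, depth): 480x640x3 uint8, blue, green, red; 480x640 float32, m along the optical axis (not along the pixel's ray), 0 where there is no reading.
- camera_model(name): a dict with "fx", "fy", "cx", "cy" (pixels), "k1" (the pictures are not rectified: a ray, as slopes to the right and down, at radius r is drawn at 1 + k1 r^2 times it, then the intrinsics apply), "world_to_cam" (4x4, takes a point from world to camera coordinates). Camera axes: x right, y down, z forward; pixel columns grow to the right and rows downward; lengths in m; the calibration is good to about 2 mm. A picture is of the moment at which its call begins. camera_model takes no time and is no camera call.
- close_job(): hands the job in; it is judged then, once.
The state is a dict: "clock": time; "joint_pos": joint angles; "qvel": joint speeds; "tau": joint torques, N m; "tool_pos": TCP position; "orientation": TCP orientation; "force": force on the tool from outside, world axes, zero at the start; "moment": the same for the moment, N m; "opening": finger opening in m; "gripper_force": force on a finger pad.
Only numpy, scipy, OpenCV 4.12 (cv2) and the standard library are available. Lean on these libraries where they do the work, as an engineer would, in place of code of your own. Each camera call takes 0.05 s, during which the arm holds its last target. There are 200 camera calls.

### The job

Check the spring balance first: stand the brass check weight gently in the middle of the pan, let go until it has settled, then stand it back on its cork pad. Next set the empty yellow carrier in the middle of the pan and let go, and only then pull every cutter cartridge, one at a time, out of the sprung clip strip and stand each one foot down, fully home, in a slot of its own in the carrier. Finish with the carrier still in the middle of the pan and the check weight upright on its pad; never push the pan down to its stop, and leave the vial, the pipe elbow and the steel can alone.

Things in the scene. Friction and masses are not known exactly. Their poses are not given: they have to be found in the camera images.
- clip_strip: Fixed clip strip: aluminium bar with black blocks, 206 mm long (y), foot 60 mm wide (x), channel 24 mm wide and 30 mm high. Origin: centre of underside. Clips at y = -66, -22, 22, 66 mm, x = 0; some may be empty. Pocket floor 6 mm up. Two sprung noses per clip snap into a cartridge's notches; a straight upward pull of about 5 to 12 N frees it within 10 mm; raised 25 mm it is out.
- cartridge0_mid (a point): Bright steel cutter cartridge: upright flat bar, 10 mm thick (x), 18 mm wide (y), 80 mm tall (z), 80 g, brass-coloured tip on top, V notches in both narrow edges near the foot, foot narrowed to 11 mm. Point: its centre, 40 mm above its foot. Starts upright in a clip, axes parallel to the strip's. Grip from above across the 10 mm thickness, on the upper 30 mm. May be absent.
- cartridge1_mid (a point): Bright steel cutter cartridge: upright flat bar, 10 mm thick (x), 18 mm wide (y), 80 mm tall (z), 80 g, brass-coloured tip on top, V notches in both narrow edges near the foot, foot narrowed to 11 mm. Point: its centre, 40 mm above its foot. Starts upright in a clip, axes parallel to the strip's. Grip from above across the 10 mm thickness, on the upper 30 mm. May be absent.
- cartridge2_mid (a point): Bright steel cutter cartridge: upright flat bar, 10 mm thick (x), 18 mm wide (y), 80 mm tall (z), 80 g, brass-coloured tip on top, V notches in both narrow edges near the foot, foot narrowed to 11 mm. Point: its centre, 40 mm above its foot. Starts upright in a clip, axes parallel to the strip's. Grip from above across the 10 mm thickness, on the upper 30 mm. May be absent.
- cartridge3_mid (a point): Bright steel cutter cartridge: upright flat bar, 10 mm thick (x), 18 mm wide (y), 80 mm tall (z), 80 g, brass-coloured tip on top, V notches in both narrow edges near the foot, foot narrowed to 11 mm. Point: its centre, 40 mm above its foot. Starts upright in a clip, axes parallel to the strip's. Grip from above across the 10 mm thickness, on the upper 30 mm. May be absent.
- pan_mid (a point): Centre of the upper face of the balance's round steel pan, 170 mm in diameter and flat, without a rim, 100 mm above the bench when empty (with a small dark ring mark 61 mm across at its middle). Below it stands the fixed blue housing, 135 mm square, 52 mm high.
- pan (a joint): How far the pan has sunk (m): 0 empty, 0.030 at its stop. Spring 600 N/m, damped; it starts to sink at a load of 0.9 N and moves straight down without tipping. The check weight sinks it about 5 mm, the empty carrier 3 mm, a full carrier about 8 mm; pressing with 18 N would reach the stop.
- carrier_mid (a point): Loose slotted carrier: yellow bar, black inside, 40 mm wide (x), 145 mm long (y), 38 mm high, 0.28 kg. Point: its centre, 19 mm above its underside. Slots open upwards at y = -54, -18, 18, 54 mm, each 14 (x) by 21 (y) mm, 30 mm deep; a cartridge (thickness along x) then stands with its centre 29 mm above this point. Grip from above across the 40 mm width. May lie on the pan in any direction.
- weight_mid (a point): Brass check weight, 62 mm tall, about 0.42 kg: a disc 56 mm in diameter and 24 mm high, a neck, and a round grip knob 28 mm in diameter from 37 to 62 mm above the foot. This point lies on its axis, half-way up, 31 mm above its foot. It starts upright on the cork pad. Grip the knob from above, about 19 mm above this point. It may get knocked aside.
- cork_pad: Round cork pad fixed flat on the bench, 80 mm in diameter, 1.5 mm thick; origin: centre of its underside. Home of the check weight.
- vial: Bystander: small white vial with a blue cap lying on the bench, 49 mm long (y), 22 mm thick. Origin at its underside. Leave alone.
- elbow: Bystander: white pipe elbow lying on the bench, 73 x 86 x 51 mm. Origin at its underside. Leave alone.
- cup: Bystander: open steel can standing on the bench, 67 mm in diameter, 62 mm high. Origin at its underside. Leave alone.

How it is judged (in metres and radians):
On the way, in this order (a step that is already met when the one before it is completed fails the run):
1. the check weight stands, released and settled, within 15 mm of the middle of the pan (horizontal distance between weight_mid and pan_mid below 0.015 m and z of weight_mid in the frame of pan_mid between 0.025 and 0.037 m and angle between weight_mid's own z axis and vertical below 0.15 rad and linear speed of check_weight below 0.03 m/s and value of joint pan above 0.001 m and contact force between the fingers and check_weight below 0.05 N), for 0.4 s.
2. the check weight stands upright on its cork pad again (within 25 mm of its middle), released (horizontal distance between weight_mid and cork_pad below 0.025 m and height (world z) of weight_mid below 0.042 m and angle between weight_mid's own z axis and vertical below 0.15 rad and linear speed of check_weight below 0.03 m/s and contact force between the fingers and check_weight below 0.05 N), for 0.3 s.
3. the empty carrier lies, released, within 15 mm of the middle of the pan, while all cartridges are still in their clips (horizontal distance between carrier_mid and pan_mid below 0.015 m and z of carrier_mid in the frame of pan_mid between 0.013 and 0.025 m and angle between carrier_mid's own z axis and vertical below 0.15 rad and linear speed of carrier below 0.03 m/s and contact force between the fingers and carrier below 0.05 N and z of each of cartridge0_mid, cartridge1_mid, cartridge2_mid, cartridge3_mid in the frame of clip_strip below 0.054 m and horizontal distance between each of cartridge0_mid, cartridge1_mid, cartridge2_mid, cartridge3_mid and clip_strip below 0.085 m), for 0.3 s.
At the end, for the whole second after the job is handed in: Every cartridge stands foot down in a carrier slot (foot within 7 mm of its floor, within 14 deg of upright); carrier flat, within 15 mm of the middle of the pan; check weight upright within 25 mm of the middle of its cork pad; all at rest, released (horizontal distance between carrier_mid and pan_mid below 0.015 m and z of carrier_mid in the frame of pan_mid between 0.013 and 0.025 m and angle between each of carrier_mid, weight_mid's own z axis and vertical below 0.15 rad and horizontal distance between weight_mid and cork_pad below 0.025 m and height (world z) of weight_mid below 0.042 m and x of cartridge0_mid in the frame of carrier_mid between -0.012 and 0.012 m and y of cartridge0_mid in the frame of carrier_mid between -0.075 and 0.075 m and z of cartridge0_mid in the frame of carrier_mid between 0.015 and 0.036 m and angle between each of cartridge0_mid, cartridge1_mid, cartridge2_mid, cartridge3_mid's own z axis and vertical below 0.25 rad and linear speed of each of cartridge0, cartridge1, cartridge2, cartridge3, carrier, check_weight below 0.03 m/s and x of cartridge1_mid in the frame of carrier_mid between -0.012 and 0.012 m and y of cartridge1_mid in the frame of carrier_mid between -0.075 and 0.075 m and z of cartridge1_mid in the frame of carrier_mid between 0.015 and 0.036 m and x of cartridge2_mid in the frame of carrier_mid between -0.012 and 0.012 m and y of cartridge2_mid in the frame of carrier_mid between -0.075 and 0.075 m and z of cartridge2_mid in the frame of carrier_mid between 0.015 and 0.036 m and x of cartridge3_mid in the frame of carrier_mid between -0.012 and 0.012 m and y of cartridge3_mid in the frame of carrier_mid between -0.075 and 0.075 m and z of cartridge3_mid in the frame of carrier_mid between 0.015 and 0.036 m and velocity of joint pan between -0.02 and 0.02 m/s); the robot touches nothing.
It fails at once if the pan is pushed down to its stop (sunk more than 28 mm) (value of joint pan above 0.028 m).
It fails at once if the vial, the pipe elbow or the steel can is moved more than 30 mm (distance of any of vial, elbow, cup from where it was at the start of the episode above 0.03 m).
Of cartridge0, cartridge1, cartridge2, cartridge3 only 2 to 4 are there at a start; the rules pass over those that are not, and their reading is None.
At some moment in a run one of check_weight may be knocked a few centimetres aside while the robot is not near it.
It also fails if it takes over 210 s, if anything falls off the work surface, if the arm or the gripper's body presses on something with over 40 N, if the wrist force passes 120 N, or if a joint passes its speed limit or range.

## Working session

There is one attempt and no reset: what is moved stays moved. The work goes in short steps, Python scripts to look and compute and a tool call to move; the robot and the scene stay as the last step left them, time stands still between calls to the robot, and variables do not carry over. Pictures are saved under pics/ and viewed, at most 14 in all, crops included, and the job is handed in when it is done.

Besides the shell and the picture viewer there is one more tool, called as name([rows], argument=value, ...), one row to a line, values as JSON. play_rows: Moves the arm, as the interface text tells. Its arguments: {"type":"object","properties":{"deltas":{"type":"array","items":{"type":"array","items":{"type":"number","minimum":-1,"maximum":1}}},"gripper":{"type":"number"}},"required":["deltas"]}

```bash
mkdir -p pics; cat > h.py <<'E'
from plant import *
import numpy as np, cv2
def ray(c,u,v):
    x=np.array([(u-c["cx"])/c["fx"],(v-c["cy"])/c["fy"]]); d=x.copy()
    for _ in range(20): d=x/(1+c["k1"]*(d@d))
    T=np.array(c["world_to_cam"]); R=T[:3,:3]; return -R.T@T[:3,3], R.T@np.array([d[0],d[1],1.])
def onz(c,u,v,z):
    o,d=ray(c,u,v); return o+d*(z-o[2])/d[2]
def cloud(c,dep):
    v,u=np.mgrid[0:480,0:640]; x=np.stack([(u-c["cx"])/c["fx"],(v-c["cy"])/c["fy"]],-1); d=x.copy()
    for _ in range(20): d=x/(1+c["k1"]*(d**2).sum(-1,keepdims=True))
    P=np.dstack([d,np.ones((480,640))])*dep[...,None]
    T=np.array(c["world_to_cam"]); return (P-T[:3,3])@T[:3,:3]
def tri(rs):
    A=np.zeros((3,3));b=np.zeros(3)
    for o,d in rs:
        d=d/np.linalg.norm(d);M=np.eye(3)-np.outer(d,d);A+=M;b+=M@o
    return np.linalg.solve(A,b)
E
python3 - <<'E'
from h import *
for n in("scene","top"):
    p,d=snapshot(n); cv2.imwrite(f"pics/{n}0.png",p); np.save(f"{n}0.npy",d)
    c=camera_model(n); print(n,{k:np.round(v,3).tolist() for k,v in c.items()})
o=get_obs();print(o)
E
```

```text
scene {'fx': 541.573, 'fy': 541.573, 'cx': 315.241, 'cy': 241.915, 'k1': 0.04, 'world_to_cam': [[0.665, -0.747, -0.012, -0.368], [-0.406, -0.348, -0.845, 0.324], [0.627, 0.567, -0.535, 0.818], [0.0, 0.0, 0.0, 1.0]]}
top {'fx': 548.848, 'fy': 548.848, 'cx': 320.468, 'cy': 242.658, 'k1': -0.012, 'world_to_cam': [[-0.004, -1.0, -0.01, 0.033], [-0.997, 0.005, -0.072, 0.591], [0.072, 0.01, -0.997, 1.415], [0.0, 0.0, 0.0, 1.0]]}
{'clock': 0.1, 'joint_pos': array([ 8.09627657e+01,  2.05865198e+01,  6.39943306e-01, -1.81012445e-02,
       -7.01347921e+01, -1.65069194e+01]), 'qvel': array([ 0.12019165, -0.01544831,  0.06275786, -0.00249536,  0.00119851,
        0.07883175]), 'tau': array([-2.47523079e-03, -5.84162772e+01,  2.93749684e+01,  7.01535568e+00,
        1.02007360e-02, -4.56197461e-05]), 'tool_pos': array([0.29090973, 0.60865457, 0.24473135]), 'orientation': array([ 1.79917150e+02, -6.80549878e-03, -2.55503118e+01]), 'force': array([ 0.22502798,  1.16961661, -0.35647789]), 'moment': array([0.01412507, 0.06387094, 0.0288602 ]), 'gripper_force': 0.0, 'opening': 0.08751744031411766}
```

View pics/scene0.png

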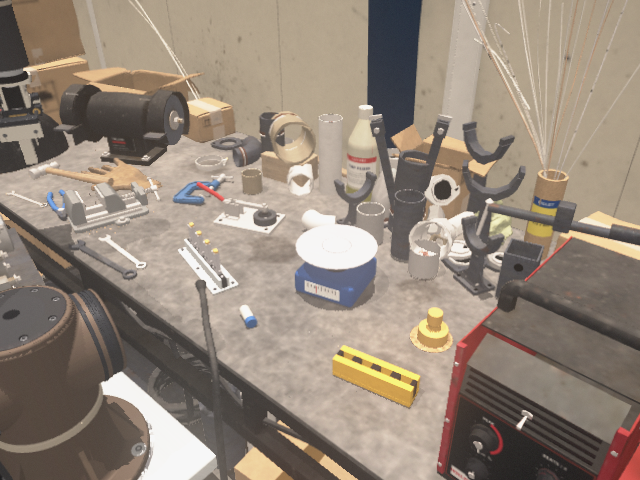

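View pics/top0.png

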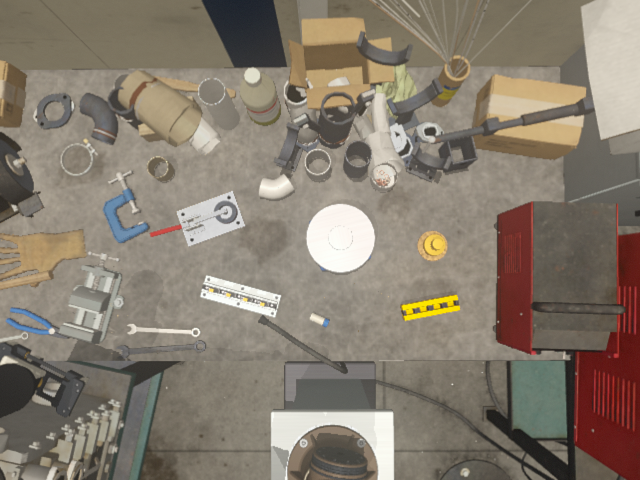

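The overview shows the pan at top px (341,238), weight (433,245), carrier (431,307), strip (241,296) and vial (320,320). Next I'll measure these and zoom in on the strip and carrier.

```bash
python3 - <<'E'
from h import *
p=cv2.imread("pics/top0.png");d=np.load("top0.npy");c=camera_model("top");C=cloud(c,d)
s=cv2.imread("pics/scene0.png");ds=np.load("scene0.npy");cs=camera_model("scene");S=cloud(cs,ds)
def rep(n,W,m):
    P=W[m]; print(n,len(P),"med",np.median(P,0).round(4),"min",P.min(0).round(3),"max",P.max(0).round(3))
def box(W,x0,x1,y0,y1,z0,z1): return (W[...,0]>x0)&(W[...,0]<x1)&(W[...,1]>y0)&(W[...,1]<y1)&(W[...,2]>z0)&(W[...,2]<z1)
for n,u,v,z in(("pan",341,238,.1),("weight",434,244,.062),("carrier",431,307,.038),("strip",241,296,.03),("vial",320,320,.01),("elbow",277,187,.03)):
    q=onz(c,u,v,z); print(n,q.round(4),C[v,u].round(4))
for nm,W,I in(("top",C,p),("scene",S,s)):
    hsv=cv2.cvtColor(I,cv2.COLOR_BGR2HSV)
    q=onz(c,341,238,.1); m=box(W,q[0]-.12,q[0]+.12,q[1]-.12,q[1]+.12,.085,.115); rep(nm+" pan",W,m)
    r=cv2.minEnclosingCircle(W[m][:,:2].astype(np.float32)); print(r)
    q=onz(c,434,244,.06); m=box(W,q[0]-.05,q[0]+.05,q[1]-.05,q[1]+.05,.052,.075); rep(nm+" knob",W,m); print(cv2.minEnclosingCircle(W[m][:,:2].astype(np.float32)))
    m=box(W,q[0]-.05,q[0]+.05,q[1]-.05,q[1]+.05,.015,.035); rep(nm+" disc",W,m); print(cv2.minEnclosingCircle(W[m][:,:2].astype(np.float32)))
    q=onz(c,431,307,.038); m=box(W,q[0]-.1,q[0]+.1,q[1]-.1,q[1]+.1,.03,.05)&(hsv[...,1]>150); rep(nm+" carr",W,m); print(cv2.minAreaRect(W[m][:,:2].astype(np.float32)))
    q=onz(c,241,296,.03); m=box(W,q[0]-.13,q[0]+.13,q[1]-.13,q[1]+.13,.002,.05); rep(nm+" strip",W,m); print(cv2.minAreaRect(W[m][:,:2].astype(np.float32)))
    m=box(W,q[0]-.13,q[0]+.13,q[1]-.13,q[1]+.13,.065,.13); rep(nm+" carts",W,m)
    k,l,st,ce=cv2.connectedComponentsWithStats(m.astype(np.uint8))
    for i in range(1,k):
        if st[i,4]>4: rep(f"  c{i} {ce[i].round(1)}",W,l==i)
a=cv2.resize(p[265:325,190:350],None,fx=5,fy=5,interpolation=cv2.INTER_CUBIC)
b=cv2.resize(s[215:305,165:285],None,fx=5,fy=5,interpolation=cv2.INTER_CUBIC)[:300]
b=cv2.resize(s[215:300,165:325],None,fx=5,fy=5,interpolation=cv2.INTER_CUBIC)[:300]
cv2.imwrite("pics/crop1.png",np.vstack([a,b]))
E
```

```text
pan [ 0.5972 -0.0216  0.1   ] [ 0.5971 -0.0215  0.101 ]
weight [ 0.5838 -0.2585  0.062 ] [ 0.5839 -0.2586  0.0614]
carrier [ 0.4238 -0.2526  0.038 ] [ 0.4237 -0.2531  0.0352]
strip [0.4534 0.2362 0.03  ] [0.4537 0.2344 0.0416]
vial [0.3898 0.0322 0.01  ] [0.3901 0.0321 0.015 ]
elbow [0.7377 0.1434 0.03  ] [0.7338 0.1414 0.0526]
top pan 3652 med [ 0.5978 -0.0193  0.1001] min [ 0.515 -0.104  0.09 ] max [0.683 0.065 0.111]
((0.5992485880851746, -0.019336549565196037), 0.08505741506814957)
top knob 102 med [ 0.5851 -0.266   0.062 ] min [ 0.571 -0.28   0.052] max [ 0.6   -0.253  0.071]
((0.58556067943573, -0.2669295370578766), 0.014399619773030281)
top disc 257 med [ 0.5834 -0.2606  0.026 ] min [ 0.558 -0.294  0.015] max [ 0.613 -0.239  0.034]
((0.5857155323028564, -0.2668715715408325), 0.028424760326743126)
top carr 603 med [ 0.4237 -0.2525  0.0369] min [ 0.391 -0.324  0.03 ] max [ 0.454 -0.178  0.046]
((0.423066645860672, -0.25170814990997314), (0.04048897325992584, 0.1453622579574585), 10.734870910644531)
top strip 3806 med [0.4508 0.2369 0.0051] min [0.325 0.108 0.002] max [0.583 0.36
[... 977 characters left out ...]
3    0.015] max [ 0.608 -0.244  0.035]
((0.5807554721832275, -0.2717997133731842), 0.029422739520668983)
scene carr 413 med [ 0.4075 -0.2678  0.0344] min [ 0.385 -0.331  0.03 ] max [ 0.449 -0.188  0.04 ]
((0.4142366647720337, -0.2572222054004669), (0.038243938237428665, 0.14521417021751404), 12.533051490783691)
scene strip 2789 med [0.4344 0.2051 0.007 ] min [0.324 0.106 0.002] max [0.583 0.366 0.05 ]
((0.4533667266368866, 0.23592042922973633), (0.2594873309135437, 0.2593134343624115), 0.07873188704252243)
scene carts 274 med [0.447  0.2219 0.0771] min [0.425 0.163 0.065] max [0.471 0.311 0.09 ]
  c1 [203.5 240.7] 274 med [0.447  0.2219 0.0771] min [0.425 0.163 0.065] max [0.471 0.311 0.09 ]
```

View pics/crop1.png

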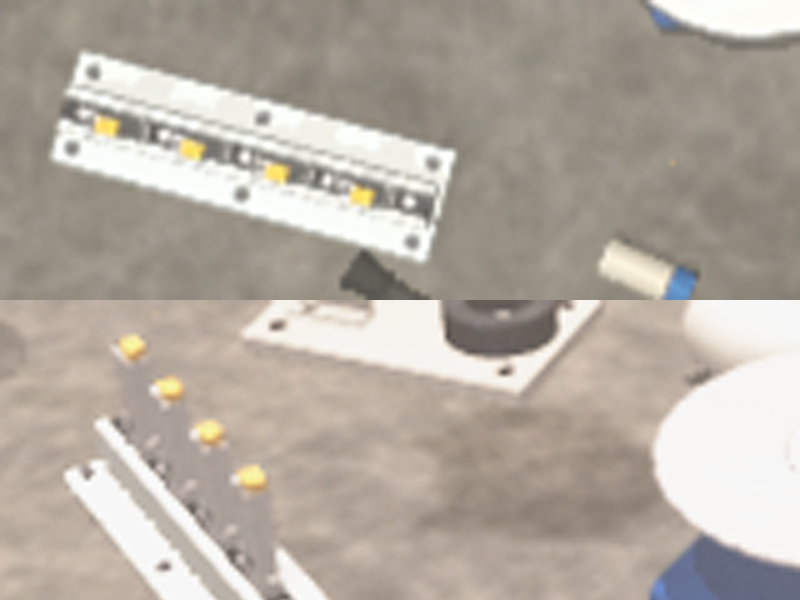

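All four clips hold cartridges (brass tips at top px (211,290),(228,294),(244,299),(261,303)). The black hose ends near (262,320), so I'll check its height. I'll triangulate across both views.

```bash
python3 - <<'E'
from h import *
I={};H={};C={};W={}
for n in("top","scene"):
    I[n]=cv2.imread(f"pics/{n}0.png");H[n]=cv2.cvtColor(I[n],cv2.COLOR_BGR2HSV);C[n]=camera_model(n);W[n]=cloud(C[n],np.load(f"{n}0.npy"))
def blobs(n,r,lo,hi,mina=5):
    x0,x1,y0,y1=r; m=cv2.inRange(H[n],np.array(lo),np.array(hi)); z=np.zeros_like(m); z[y0:y1,x0:x1]=m[y0:y1,x0:x1]
    k,l,st,ce=cv2.connectedComponentsWithStats(z); return [(ce[i],st[i,4],l==i) for i in range(1,k) if st[i,4]>=mina]
a=blobs("top",(190,290,270,325),(15,120,120),(35,255,255)); b=blobs("scene",(180,225,218,262),(13,90,100),(35,255,255))
a.sort(key=lambda t:t[0][0]); b.sort(key=lambda t:t[0][0])
print([(t[0].round(1),t[1]) for t in a],[(t[0].round(1),t[1]) for t in b])
for s,t in zip(a,b):
    p=tri([ray(C["top"],*s[0]),ray(C["scene"],*t[0])]); print("tip",p.round(4),"onz.085",onz(C["top"],*s[0],.085).round(4))
# pan ellipse: white mask
for n,r in(("top",(295,385,195,280)),("scene",(285,390,215,285))):
    m=(W[n][...,2]>.09)&(W[n][...,2]<.11); z=np.zeros((480,640),np.uint8); z[r[2]:r[3],r[0]:r[1]]=m[r[2]:r[3],r[0]:r[1]]
    cn=max(cv2.findContours(z,0,1)[0],key=cv2.contourArea); e=cv2.fitEllipse(cn); print("pan",n,e)
    pts=np.array([onz(C[n],*q[0],.1)[:2] for q in cn],np.float32); print("   world circle",cv2.fitEllipse(pts))
    r2=(420,450,230,262) if n=="top" else (420,452,300,345)
    q=W[n]; zz=np.zeros((480,640),bool); zz[r2[2]:r2[3],r2[0]:r2[1]]=1
    k=zz&(q[...,2]>.058)&(q[...,2]<.068); ys,xs=np.nonzero(k); print("knobtop",n,xs.mean(),ys.mean(),onz(C[n],xs.mean(),ys.mean(),.062).round(4))
    r2=(395,470,285,330) if n=="top" else (325,425,340,410)
    zz[:]=0; zz[r2[2]:r2[3],r2[0]:r2[1]]=1
    k=zz&(q[...,2]>.033)&(q[...,2]<.045); ys,xs=np.nonzero(k)
    pts=np.array([onz(C[n],x,y,.038)[:2] for x,y in zip(xs,ys)],np.float32); print("carr",n,cv2.minAreaRect(pts),pts.mean(0))
    k=zz&(H[n][...,2]<60)&(q[...,2]<.05)
    for B in [np.nonzero(k)]: pass
    kk,l,st,ce=cv2.connectedComponentsWithStats(k.astype(np.uint8)); print("slots",[(ce[i].round(1).tolist(),int(st[i,4]),onz(C[n],*ce[i],.038).round(3)[:2].tolist()) for i in range(1,kk) if st[i,4]>5])
q=W["top"]
# hose
print("hose",[W["top"][v,u].round(3).tolist() for u,v in((264,321),(280,328),(295,338),(320,353),(342,368))])
# cork
for n,r in(("top",(405,465,220,275)),("scene",(400,465,320,360))):
    for t in blobs(n,r,(10,60,60),(35,255,255),60):
        cn=max(cv2.findContours(t[2].astype(np.uint8),0,1)[0],key=cv2.contourArea)
        pts=np.array([onz(C[n],*x[0],.0015)[:2] for x in cn],np.float32); print("cork",n,t[1],cv2.fitEllipse(pts),cv2.minEnclosingCircle(pts))
# strip rect: white
m=cv2.inRange(H["top"],np.array((0,0,200)),np.array((180,60,255)));z=np.zeros_like(m);z[270:322,195:288]=m[270:322,195:288]
ys,xs=np.nonzero(z);pts=np.array([onz(C["top"],x,y,.006)[:2] for x,y in zip(xs,ys)],np.float32);print("strip",cv2.minAreaRect(pts))
E
```

```text
[(array([211.3, 289.8]), np.int32(11)), (array([228.3, 294.3]), np.int32(9)), (array([245.2, 299. ]), np.int32(10)), (array([262.5, 303.8]), np.int32(10))] [(array([191.1, 224.6]), np.int32(12)), (array([198.8, 232.5]), np.int32(14)), (array([206.9, 241.8]), np.int32(12)), (array([215., 251.]), np.int32(12))]
tip [0.4698 0.3034 0.0797] onz.085 [0.4703 0.302  0.085 ]
tip [0.4584 0.2604 0.0808] onz.085 [0.459  0.2593 0.085 ]
tip [0.4468 0.2182 0.0791] onz.085 [0.4473 0.2171 0.085 ]
tip [0.4345 0.1751 0.0799] onz.085 [0.4353 0.174  0.085 ]
pan top ((340.1766662597656, 237.50453186035156), (67.31674194335938, 67.45977020263672), 80.41844940185547)
   world circle ((0.5987633466720581, -0.019496912136673927), (0.16672591865062714, 0.16720494627952576), 60.97799301147461)
knobtop top 437.1511627906977 243.15116279069767 [ 0.586  -0.2665  0.062 ]
carr top ((0.42321252822875977, -0.2512331008911133), (0.040212467312812805, 0.14495103061199188), 10.583322525024414) [ 0.42302427 -0.2504238 ]
slots []
pan scene ((336.4442443847656, 246.30345153808594), (44.31916046142578, 81.1803207397461), 90.
[... 285 characters left out ...]
7436857224, 0.14532418549060822), 10.753791809082031) [ 0.41697377 -0.2600563 ]
slots []
hose [[0.389, 0.177, 0.023], [0.37, 0.136, 0.021], [0.344, 0.097, 0.015], [0.303, 0.033, 0.001], [0.261, -0.025, -0.022]]
cork top 752 ((0.5840826630592346, -0.2651749849319458), (0.07953286170959473, 0.07976315170526505), 82.16731262207031) ((0.5840422511100769, -0.26493293046951294), 0.04129161685705185)
cork scene 1147 ((0.5860544443130493, -0.2673274874687195), (0.07801207900047302, 0.09459474682807922), 109.56234741210938) ((0.5886544585227966, -0.26674821972846985), 0.04993153363466263)
strip ((0.45361635088920593, 0.2429543286561966), (0.20606876909732819, 0.058863021433353424), 74.64936828613281)
```

Everything agrees to within a few mm: pan (.599,-.0195), knob (.586,-.2665), carrier (.423,-.251) at yaw 10.6°, strip yaw -15.4°, tips at z ≈ .08. Next I'll move over the weight.

play_rows([
  [0.0184, -0.0547, 0, 0, 0, -0.015],
  [0.0184, -0.0547, 0, 0, 0, -0.015],
  [0.0184, -0.0547, 0, 0, 0, -0.015],
  [0.0184, -0.0547, 0, 0, 0, -0.015],
  [0.0184, -0.0547, 0, 0, 0, -0.015],
  [0.0184, -0.0547, 0, 0, 0, -0.015],
  [0.0184, -0.0547, 0, 0, 0, -0.015],
  [0.0184, -0.0547, 0, 0, 0, -0.015],
  [0.0184, -0.0547, 0, 0, 0, -0.015],
  [0.0184, -0.0547, 0, 0, 0, -0.015],
], gripper=1)

```text
clock: 1.1
tool_pos: [0.4382, 0.1695, 0.2456]
orientation: [-180.0, 0.0, -52.6]
force: [0.7, 0.2, 0.5]
opening: 0.088
gripper_force: 0.0
```

play_rows([
  [0.0184, -0.0547, 0, 0, 0, -0.015],
  [0.0184, -0.0547, 0, 0, 0, -0.015],
  [0.0184, -0.0547, 0, 0, 0, -0.015],
  [0.0184, -0.0547, 0, 0, 0, -0.015],
  [0.0184, -0.0547, 0, 0, 0, -0.015],
  [0.0184, -0.0547, 0, 0, 0, -0.015],
  [0.0184, -0.0547, 0, 0, 0, -0.015],
  [0.0184, -0.0547, 0, 0, 0, -0.015],
  [0, 0, 0, 0, 0, 0],
  [0, 0, 0, 0, 0, 0],
], gripper=1)

```text
clock: 2.1
tool_pos: [0.5556, -0.1798, 0.2445]
orientation: [179.9, 0.0, -74.3]
force: [-0.5, 0.4, 0.0]
opening: 0.0877
gripper_force: 0.0
```

play_rows([
  [0.0094, -0.0271, -0.0389, 0, 0, -0.0071],
  [0.0094, -0.0271, -0.0389, 0, 0, -0.0071],
  [0.0094, -0.0271, -0.0389, 0, 0, -0.0071],
  [0.0094, -0.0271, -0.0389, 0, 0, -0.0071],
  [0, 0, 0, 0, 0, 0],
  [0, 0, 0, 0, 0, 0],
], gripper=0)

```text
clock: 2.7
tool_pos: [0.5857, -0.2645, 0.1204]
orientation: [179.9, 0.0, -79.2]
force: [-0.1, 0.4, -0.1]
opening: 0.0465
gripper_force: 0.0
```

```bash
python3 - <<'E'
from h import *
I=[]
for n in("scene","top"):
    p,d=snapshot(n); c=camera_model(n); o=get_obs()
    T=np.array(c["world_to_cam"])
    def px(P):
        q=T[:3,:3]@P+T[:3,3]; s=q[:2]/q[2]; s=s*(1+c["k1"]*(s@s)); return int(c["cx"]+c["fx"]*s[0]),int(c["cy"]+c["fy"]*s[1])
    P=o["tool_pos"]; u,v=px(P-[0,0,.06])
    print(n,P.round(4),o["opening"],"tcp px",px(P),"tip mid px",px(P-[0,0,.019]),"knob px",px(np.array([.586,-.2665,.062])))
    I.append(cv2.resize(p[v-75:v+45,u-80:u+80],None,fx=2.5,fy=2.5,interpolation=cv2.INTER_CUBIC)); print("crop",u-80,v-75)
cv2.imwrite("pics/w1.png",np.hstack(I))
E
```

```text
scene [ 0.5864 -0.2644  0.1217] 0.045574447528953836 tcp px (436, 283) tip mid px (435, 292) knob px (434, 310)
crop 353 234
top [ 0.5868 -0.2644  0.1225] 0.044746371383139256 tcp px (441, 241) tip mid px (439, 241) knob px (437, 243)
crop 356 167
```

View pics/w1.png

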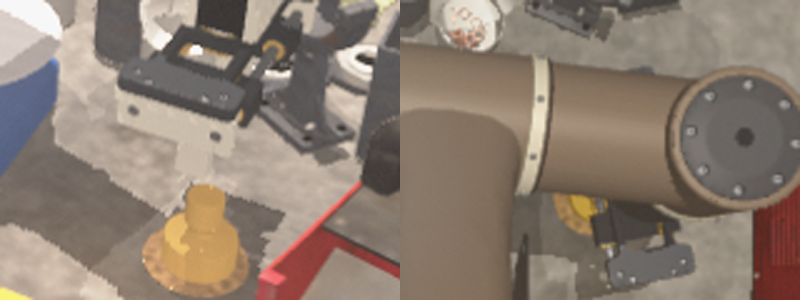

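The fingers are over the knob, which matches the projection. Lower and grip.

play_rows([
  [-0.0003, -0.0007, -0.0215, 0, 0, 0],
  [-0.0003, -0.0007, -0.0215, 0, 0, 0],
  [-0.0003, -0.0007, -0.0215, 0, 0, 0],
  [-0.0003, -0.0007, -0.0215, 0, 0, 0],
  [0, 0, 0, 0, 0, 0],
  [0, 0, 0, 0, 0, 0],
])

```text
clock: 3.4
tool_pos: [0.586, -0.267, 0.0539]
orientation: [-179.9, -0.0, -79.2]
force: [0.6, 0.2, 0.1]
opening: 0.0439
gripper_force: 0.0
```

play_rows([
  [0, 0, 0, 0, 0, 0],
  [0, 0, 0, 0, 0, 0],
  [0, 0, 0, 0, 0, 0],
  [0, 0, 0, 0, 0, 0],
  [0, 0, 0, 0, 0, 0],
], gripper=-1)

```text
clock: 3.9
tool_pos: [0.584, -0.2679, 0.0534]
orientation: [179.9, 0.0, -79.3]
force: [-5.7, -0.3, 6.9]
opening: 0.0274
gripper_force: 30.0
```

play_rows([
  [0, 0, 0.02, 0, 0, 0],
  [0, 0, 0.04, 0, 0, 0],
  [0, 0, 0.042, 0, 0, 0],
  [0, 0, 0.042, 0, 0, 0],
  [0.001, 0.02, 0, 0, 0, 0],
  [0.0025, 0.044, 0, 0, 0, 0],
  [0.0025, 0.044, 0, 0, 0, 0],
  [0.0025, 0.044, 0, 0, 0, 0],
  [0.0025, 0.044, 0, 0, 0, 0],
  [0.0025, 0.044, 0, 0, 0, 0],
])

```text
clock: 4.9
tool_pos: [0.595, -0.0738, 0.1667]
orientation: [179.9, 0.0, -79.3]
force: [0.7, -0.1, -3.6]
opening: 0.0272
gripper_force: 30.0
```

play_rows([
  [0.0025, 0.044, 0, 0, 0, 0],
  [0.002, 0.025, 0, 0, 0, 0],
  [0, 0, 0, 0, 0, 0],
  [0, 0, 0, 0, 0, 0],
  [0, 0, 0, 0, 0, 0],
])

```text
clock: 5.4
tool_pos: [0.5991, -0.0209, 0.1671]
orientation: [180.0, 0.0, -79.3]
force: [0.5, -0.2, -3.6]
opening: 0.0277
gripper_force: 30.0
```

```bash
python3 - <<'E'
from h import *
p,d=snapshot("scene"); o=get_obs(); print(o["tool_pos"],o["force"],o["opening"])
cv2.imwrite("pics/w2.png",cv2.resize(p[170:310,250:430],None,fx=3,fy=3,interpolation=cv2.INTER_CUBIC))
E
```

```text
[ 0.5991346  -0.02115038  0.16715527] [ 0.36278421  0.8005491  -4.13919089] 0.02702126909046426
```

View pics/w2.png

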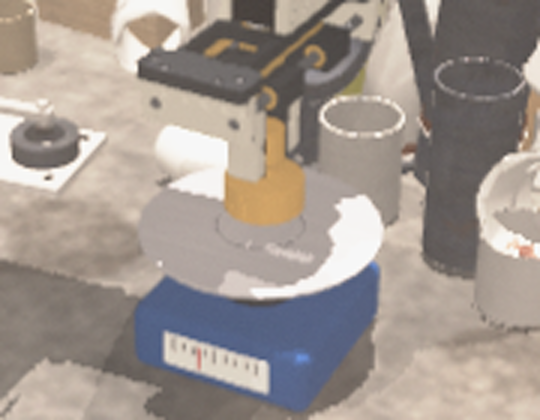

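The weight hangs over the ring mark (crop (260,225)), centred. Lower gently and release.

play_rows([
  [0, 0, -0.008, 0, 0, 0],
  [0, 0, -0.006, 0, 0, 0],
  [0, 0, -0.004, 0, 0, 0],
  [0, 0, -0.003, 0, 0, 0],
  [0, 0, -0.002, 0, 0, 0],
  [0, 0, -0.002, 0, 0, 0],
  [0, 0, 0, 0, 0, 0],
  [0, 0, 0, 0, 0, 0],
])

```text
clock: 6.25
tool_pos: [0.5996, -0.0206, 0.1477]
orientation: [-180.0, -0.0, -79.3]
force: [-1.7, -3.1, -0.3]
opening: 0.0274
gripper_force: 30.0
```

play_rows([
  [0, 0, 0, 0, 0, 0],
  [0, 0, 0, 0, 0, 0],
  [0, 0, 0, 0, 0, 0],
  [0, 0, 0, 0, 0, 0],
  [0, 0, 0, 0, 0, 0],
  [0, 0, 0, 0, 0, 0],
  [0, 0, 0, 0, 0, 0],
  [0, 0, 0, 0, 0, 0],
  [0, 0, 0, 0, 0, 0],
], gripper=0)

```text
clock: 7.15
tool_pos: [0.5995, -0.0204, 0.1475]
orientation: [180.0, 0.0, -79.3]
force: [0.0, 0.5, 0.4]
opening: 0.0438
gripper_force: 0.0
```

```bash
python3 - <<'E'
from h import *
p,d=snapshot("scene"); o=get_obs(); print(o["tool_pos"],o["force"],o["opening"])
cv2.imwrite("pics/w3.png",cv2.resize(p[170:310,250:430],None,fx=3,fy=3,interpolation=cv2.INTER_CUBIC))
E
```

```text
[ 0.59953518 -0.02042865  0.14746885] [0.06786112 0.37646577 0.03870355] 0.043687584188916696
```

View pics/w3.png

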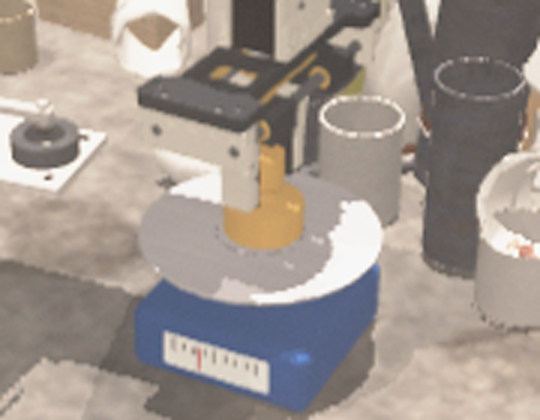

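The weight stands upright inside the ring mark, released and settled. Wait a moment longer, then regrip it and take it back to the cork pad.

play_rows([
  [0, 0, 0, 0, 0, 0],
  [0, 0, 0, 0, 0, 0],
  [0, 0, 0, 0, 0, 0],
])

```text
clock: 7.5
tool_pos: [0.5995, -0.0204, 0.1475]
orientation: [-180.0, -0.0, -79.3]
force: [-0.1, -1.4, 0.5]
opening: 0.0439
gripper_force: 0.0
```

play_rows([
  [0, 0, 0, 0, 0, 0],
  [0, 0, 0, 0, 0, 0],
  [0, 0, 0, 0, 0, 0],
  [0, 0, 0, 0, 0, 0],
  [0, 0, 0.01, 0, 0, 0],
  [0, 0, 0.014, 0, 0, 0],
  [0, 0, 0.014, 0, 0, 0],
  [-0.0015, -0.022, 0, 0, 0, 0],
  [-0.0028, -0.044, 0, 0, 0, 0],
  [-0.0028, -0.044, 0, 0, 0, 0],
], gripper=-1)

```text
clock: 8.5
tool_pos: [0.5937, -0.1093, 0.1785]
orientation: [-180.0, 0.0, -79.2]
force: [-0.0, 0.0, -4.0]
opening: 0.0277
gripper_force: 30.0
```

play_rows([
  [-0.0028, -0.044, 0, 0, 0, 0],
  [-0.0028, -0.044, 0, 0, 0, 0],
  [-0.0028, -0.044, 0, 0, 0, 0],
  [-0.0028, -0.044, 0, 0, 0, 0],
  [-0.0011, -0.022, 0, 0, 0, 0],
  [0, 0, 0, 0, 0, 0],
  [0, 0, 0, 0, 0, 0],
])

```text
clock: 9.2
tool_pos: [0.5836, -0.2672, 0.1778]
orientation: [180.0, 0.0, -79.3]
force: [-0.2, 0.6, -3.5]
opening: 0.0272
gripper_force: 30.0
```

play_rows([
  [0, 0, -0.035, 0, 0, 0],
  [0, 0, -0.035, 0, 0, 0],
  [0, 0, -0.035, 0, 0, 0],
  [0, 0, -0.025, 0, 0, 0],
  [0, 0, -0.012, 0, 0, 0],
  [0, 0, -0.006, 0, 0, 0],
  [0, 0, -0.004, 0, 0, 0],
  [0, 0, -0.003, 0, 0, 0],
  [0, 0, 0, 0, 0, 0],
  [0, 0, 0, 0, 0, 0],
])

```text
clock: 10.2
tool_pos: [0.5844, -0.2669, 0.0546]
orientation: [-179.9, -0.0, -79.3]
force: [-0.6, -0.2, -3.9]
opening: 0.0273
gripper_force: 30.0
```

play_rows([
  [0, 0, 0, 0, 0, 0],
  [0, 0, 0, 0, 0, 0],
  [0, 0, 0, 0, 0, 0],
  [0, 0, 0, 0, 0, 0],
  [0, 0, 0, 0, 0, 0],
  [0, 0, 0, 0, 0, 0],
  [0, 0, 0.02, 0, 0, 0],
  [0, 0, 0.04, 0, 0, 0],
  [0, 0, 0.04, 0, 0, 0],
], gripper=0)

```text
clock: 11.1
tool_pos: [0.5835, -0.2668, 0.1341]
orientation: [179.9, 0.0, -79.3]
force: [0.4, -0.2, 0.6]
opening: 0.0438
gripper_force: 0.0
```

```bash
python3 - <<'E'
from h import *
p,d=snapshot("scene"); o=get_obs(); print(o["tool_pos"],o["force"],o["opening"])
cv2.imwrite("pics/w4.png",cv2.resize(p[270:430,320:480],None,fx=3,fy=3,interpolation=cv2.INTER_CUBIC))
E
```

```text
[ 0.58653209 -0.2678394   0.14081454] [ 2.38565202 -1.26267308  5.46472161] 0.0440438035254685
```

View pics/w4.png

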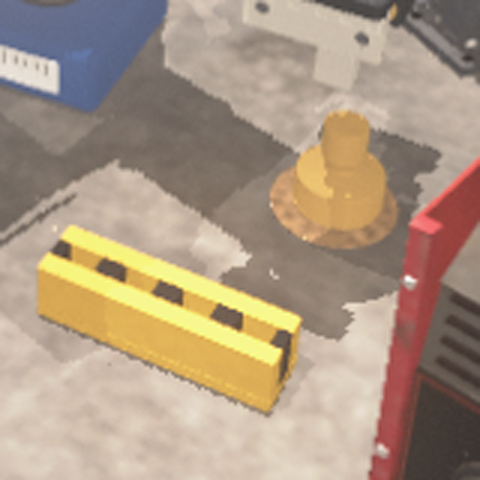

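The weight is back on the pad, upright and centred. Now the carrier.

play_rows([
  [-0.0503, 0.0048, 0, 0, 0, 0],
  [-0.0503, 0.0048, 0, 0, 0, 0],
  [-0.0503, 0.0048, 0, 0, 0, 0],
  [-0.0503, 0.0048, 0, 0, 0, 0],
  [0, 0, -0.04, 0, 0, 0],
  [0, 0, -0.04, 0, 0, 0],
  [0, 0, 0, 0, 0, 0],
  [0, 0, 0, 0, 0, 0],
], gripper=0.6)

```text
clock: 11.95
tool_pos: [0.4231, -0.2516, 0.0701]
orientation: [179.9, 0.0, -79.2]
force: [1.1, 0.3, 0.9]
opening: 0.0699
gripper_force: 0.0
```

```bash
python3 - <<'E'
from h import *
p,d=snapshot("scene"); o=get_obs(); print(o["tool_pos"],o["orientation"],o["opening"])
cv2.imwrite("pics/c1.png",cv2.resize(p[290:430,300:460],None,fx=3,fy=3,interpolation=cv2.INTER_CUBIC))
E
```

```text
[ 0.42388737 -0.25171995  0.0708059 ] [-1.79976744e+02 -3.25142815e-02 -7.92237780e+01] 0.06974748968183846
```

View pics/c1.png

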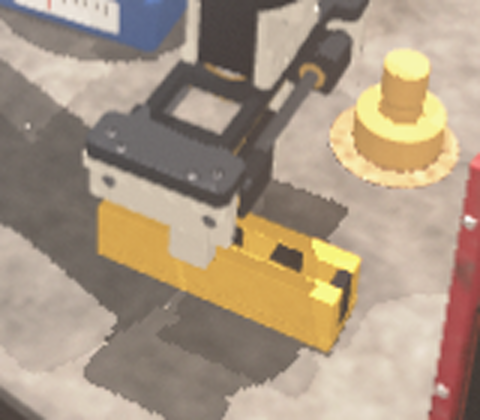

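The fingers straddle the carrier near its middle. Lower and grip.

play_rows([
  [0, 0, -0.02, 0, 0, 0],
  [0, 0, -0.02, 0, 0, 0],
  [0, 0, -0.0125, 0, 0, 0],
  [0, 0, 0, 0, 0, 0],
  [0, 0, 0, 0, 0, 0],
])

```text
clock: 12.5
tool_pos: [0.4237, -0.2516, 0.0286]
orientation: [-180.0, -0.0, -79.2]
force: [0.1, -0.8, 0.1]
opening: 0.0703
gripper_force: 0.0
```

play_rows([
  [0, 0, 0, 0, 0, 0],
  [0, 0, 0, 0, 0, 0],
  [0, 0, 0, 0, 0, 0],
  [0, 0, 0, 0, 0, 0],
  [0, 0, 0, 0, 0, 0],
], gripper=-1)

```text
clock: 13.0
tool_pos: [0.4218, -0.2515, 0.0279]
orientation: [179.9, 0.0, -79.3]
force: [-4.7, -0.3, 6.2]
opening: 0.0395
gripper_force: 30.0
```

play_rows([
  [0, 0, 0.015, 0, 0, 0],
  [0, 0, 0.03, 0, 0, 0],
  [0, 0, 0.04, 0, 0, 0],
  [0, 0, 0.04, 0, 0, 0],
  [0, 0, 0.025, 0, 0, 0],
  [0, 0, 0, 0, 0, 0],
  [0, 0, 0, 0, 0, 0],
])

```text
clock: 13.7
tool_pos: [0.4228, -0.2512, 0.1473]
orientation: [-180.0, 0.0, -79.3]
force: [0.3, -0.1, -3.4]
opening: 0.0397
gripper_force: 30.0
```

play_rows([
  [0.0275, 0.0362, 0, 0, 0, -0.0181],
  [0.0275, 0.0362, 0, 0, 0, -0.0181],
  [0.0275, 0.0362, 0, 0, 0, -0.0181],
  [0.0275, 0.0362, 0, 0, 0, -0.0181],
  [0.0275, 0.0362, 0, 0, 0, -0.0181],
  [0.0275, 0.0362, 0, 0, 0, -0.0181],
  [0.0275, 0.0362, 0, 0, 0, -0.0181],
  [0.0275, 0.0362, 0, 0, 0, -0.0181],
  [0, 0, 0, 0, 0, 0],
  [0, 0, 0, 0, 0, 0],
])

```text
clock: 14.7
tool_pos: [0.5981, -0.0192, 0.1452]
orientation: [179.8, -0.1, -105.2]
force: [-0.3, -0.6, -3.1]
opening: 0.0396
gripper_force: 30.0
```

play_rows([
  [0, 0, -0.009, 0, 0, 0],
  [0, 0, -0.007, 0, 0, 0],
  [0, 0, -0.004, 0, 0, 0],
  [0, 0, -0.003, 0, 0, 0],
  [0, 0, -0.003, 0, 0, 0],
  [0, 0, -0.0015, 0, 0, 0],
  [0, 0, 0, 0, 0, 0],
  [0, 0, 0, 0, 0, 0],
])

```text
clock: 15.5
tool_pos: [0.5991, -0.0199, 0.1262]
orientation: [-180.0, 0.0, -105.3]
force: [-0.1, -0.9, -1.3]
opening: 0.0396
gripper_force: 30.0
```

play_rows([
  [0, 0, 0, 0, 0, 0],
  [0, 0, 0, 0, 0, 0],
  [0, 0, 0, 0, 0, 0],
  [0, 0, 0, 0, 0, 0],
  [0, 0, 0, 0, 0, 0],
  [0, 0, 0, 0, 0, 0],
  [0, 0, 0, 0, 0, 0],
], gripper=0.6)

```text
clock: 16.2
tool_pos: [0.5991, -0.0198, 0.1259]
orientation: [-180.0, -0.0, -105.3]
force: [0.1, -1.0, 0.0]
opening: 0.0704
gripper_force: 0.0
```

play_rows([
  [0, 0, 0.0433, 0, 0, 0],
  [0, 0, 0.0433, 0, 0, 0],
  [0, 0, 0.0433, 0, 0, 0],
  [-0.0293, 0.0346, 0, 0, 0, 0],
  [-0.0293, 0.0346, 0, 0, 0, 0],
  [-0.0293, 0.0346, 0, 0, 0, 0],
  [-0.0293, 0.0346, 0, 0, 0, 0],
  [-0.0293, 0.0346, 0, 0, 0, 0],
  [-0.0293, 0.0346, 0, 0, 0, 0],
  [-0.0293, 0.0346, 0, 0, 0, 0],
])

```text
clock: 17.2
tool_pos: [0.4339, 0.1748, 0.23]
orientation: [-180.0, 0.0, -105.3]
force: [-0.1, 0.4, 0.1]
opening: 0.0705
gripper_force: 0.0
```

```bash
cat > m.py <<'E'
from h import *
import sys
p,d=snapshot("top"); cv2.imwrite(sys.argv[1],p); c=camera_model("top"); o=get_obs(); print(o["tool_pos"].round(4),o["opening"])
W=cloud(c,d); h=cv2.cvtColor(p,cv2.COLOR_BGR2HSV)
m=np.zeros((480,640),bool); m[195:285,295:390]=1
zt=.135
k=m&cv2.inRange(h,np.array((18,130,110)),np.array((35,255,255))).astype(bool)&(W[...,2]>zt-.01)&(W[...,2]<zt+.008)
ys,xs=np.nonzero(k); print("z",np.median(W[k][:,2]).round(4),"n",len(xs))
pts=np.array([onz(c,x,y,zt)[:2] for x,y in zip(xs,ys)],np.float32); r=cv2.minAreaRect(pts); print("carrier",r)
m[:]=0; m[215:275,405:465]=1
k=m&(W[...,2]>.055)&(W[...,2]<.07); ys,xs=np.nonzero(k)
if len(xs): print("knob",len(xs),onz(c,xs.mean(),ys.mean(),.062).round(4))
E
python3 m.py pics/t2.png; python3 - <<'E'
import cv2
p=cv2.imread("pics/t2.png"); cv2.imwrite("pics/t2c.png",cv2.resize(p[190:330,190:450],None,fx=3,fy=3,interpolation=cv2.INTER_CUBIC))
E
```

```text
[0.4318 0.1773 0.2302] 0.07016742505811804
z 0.1343 n 629
carrier ((0.6007083654403687, -0.019382350146770477), (0.14232461154460907, 0.0393269844353199), 74.7633056640625)
knob 97 [ 0.5873 -0.2654  0.062 ]
```

View pics/t2c.png

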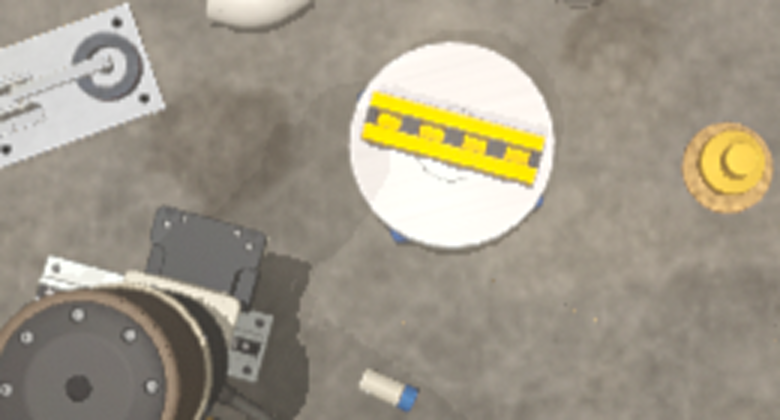

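Carrier in the middle of the pan (camera (.6007,-.0194) vs TCP (.599,-.0198), yaw -15.2°), empty and released. The weight is still on its pad. Now cartridge 4, nearest the pan.

play_rows([
  [-0.0007, 0, -0.04, 0, 0, 0],
  [-0.0007, 0, -0.04, 0, 0, 0],
  [0, 0, -0.04, 0, 0, 0],
  [0, 0, -0.03, 0, 0, 0],
  [0, 0, 0, 0, 0, 0],
  [0, 0, 0, 0, 0, 0],
], gripper=-0.3)

```text
clock: 17.85
tool_pos: [0.4341, 0.174, 0.1102]
orientation: [-180.0, -0.0, -105.3]
force: [-0.1, 0.5, 1.1]
opening: 0.0319
gripper_force: 0.0
```

```bash
python3 - <<'E'
from h import *
p,d=snapshot("scene"); o=get_obs(); print(o["tool_pos"],o["orientation"],o["opening"])
cv2.imwrite("pics/k1.png",cv2.resize(p[190:310,150:290],None,fx=4,fy=4,interpolation=cv2.INTER_CUBIC))
E
```

```text
[0.43454641 0.1744022  0.11092286] [-1.79947490e+02  4.70700724e-02 -1.05298173e+02] 0.03133592476322902
```

View pics/k1.png

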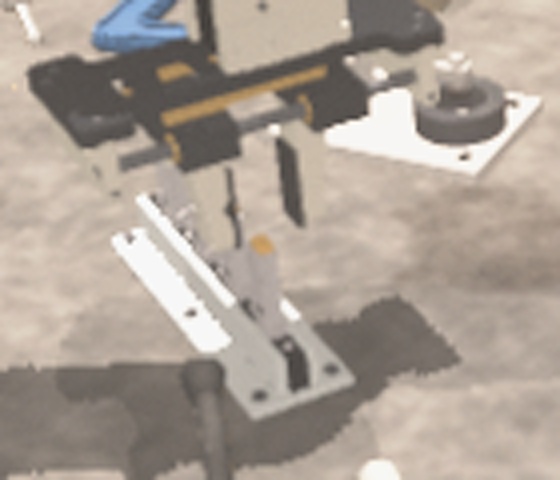

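The tip (crop (262,243)) lies midway between the fingers. Lower and grip.

play_rows([
  [0, 0, -0.02, 0, 0, 0],
  [0, 0, -0.02, 0, 0, 0],
  [0, 0, -0.009, 0, 0, 0],
  [0, 0, 0, 0, 0, 0],
  [0, 0, 0, 0, 0, 0],
])

```text
clock: 18.4
tool_pos: [0.4344, 0.1744, 0.0716]
orientation: [-180.0, 0.1, -105.3]
force: [-0.0, -0.7, 0.3]
opening: 0.0302
gripper_force: 0.0
```

play_rows([
  [0, 0, 0, 0, 0, 0],
  [0, 0, 0, 0, 0, 0],
  [0, 0, 0, 0, 0, 0],
  [0, 0, 0, 0, 0, 0],
  [0, 0, 0, 0, 0, 0],
], gripper=-1)

```text
clock: 18.9
tool_pos: [0.4335, 0.1741, 0.0708]
orientation: [180.0, 0.0, -105.3]
force: [-4.8, 2.5, 5.5]
opening: 0.0098
gripper_force: 29.9
```

play_rows([
  [0, 0, 0.004, 0, 0, 0],
  [0, 0, 0.004, 0, 0, 0],
  [0, 0, 0.004, 0, 0, 0],
  [0, 0, 0.004, 0, 0, 0],
  [0, 0, 0.01, 0, 0, 0],
  [0, 0, 0.015, 0, 0, 0],
  [0, 0, 0.04, 0, 0, 0],
  [0, 0, 0.04, 0, 0, 0],
  [0, 0, 0.04, 0, 0, 0],
  [0, 0, 0.04, 0, 0, 0],
])

```text
clock: 19.9
tool_pos: [0.4344, 0.1737, 0.2342]
orientation: [-179.9, 0.1, -105.3]
force: [0.6, 0.6, -1.3]
opening: 0.0096
gripper_force: 30.0
```

play_rows([
  [0.0235, -0.0384, 0, 0, 0, 0],
  [0.0235, -0.0384, 0, 0, 0, 0],
  [0.0235, -0.0384, 0, 0, 0, 0],
  [0.0235, -0.0384, 0, 0, 0, 0],
  [0.0235, -0.0384, 0, 0, 0, 0],
  [0.0235, -0.0384, 0, 0, 0, 0],
  [0.0235, -0.0384, 0, 0, 0, 0],
  [0.0235, -0.0384, 0, 0, 0, 0],
  [0, 0, 0, 0, 0, 0],
  [0, 0, 0, 0, 0, 0],
])

```text
clock: 20.9
tool_pos: [0.5846, -0.073, 0.2319]
orientation: [-180.0, -0.0, -105.4]
force: [-1.0, 0.0, -1.2]
opening: 0.0098
gripper_force: 30.0
```

play_rows([
  [0, 0, -0.02, 0, 0, 0],
  [0, 0, -0.01, 0, 0, 0],
  [0, 0, 0, 0, 0, 0],
  [0, 0, 0, 0, 0, 0],
])

```text
clock: 21.3
tool_pos: [0.5843, -0.0713, 0.208]
orientation: [-180.0, -0.0, -105.3]
force: [0.5, -0.1, -0.3]
opening: 0.0099
gripper_force: 30.0
```

```bash
python3 - <<'E'
from h import *
p,d=snapshot("scene"); o=get_obs(); print(o["tool_pos"],o["orientation"],o["opening"],o["force"])
cv2.imwrite("pics/k2.png",cv2.resize(p[160:310,260:420],None,fx=4,fy=4,interpolation=cv2.INTER_CUBIC))
E
```

```text
[ 0.58447937 -0.0714174   0.20821208] [-1.79946555e+02  2.21630043e-03 -1.05265160e+02] 0.009663168987778017 [ 0.01723564 -0.53348408 -0.80639321]
```

View pics/k2.png

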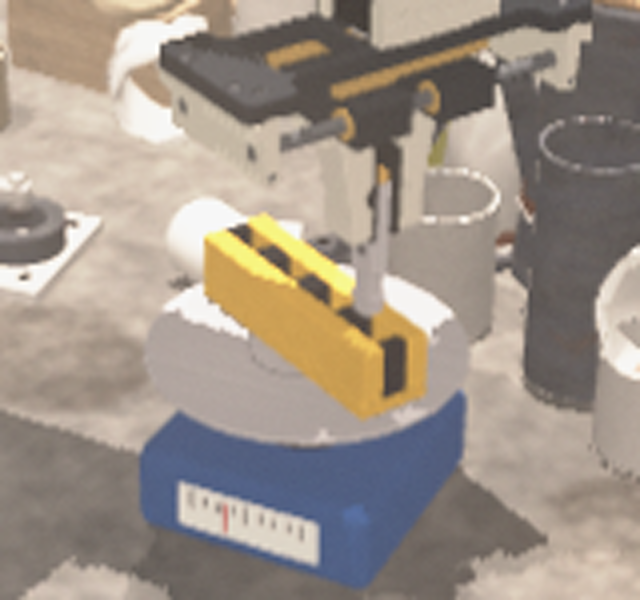

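The cartridge foot (crop (370,310)) hovers over the end slot between web and end wall. Lower slowly while watching the force.

play_rows([
  [0.0004, 0, -0.01, 0, 0, 0],
  [0, 0, -0.01, 0, 0, 0],
  [0, 0, -0.01, 0, 0, 0],
  [0, 0, 0, 0, 0, 0],
  [0, 0, 0, 0, 0, 0],
])

```text
clock: 21.85
tool_pos: [0.5846, -0.0721, 0.1836]
orientation: [180.0, -0.0, -105.3]
force: [-1.4, -1.3, 4.8]
opening: 0.0098
gripper_force: 30.0
```

play_rows([
  [0, 0, -0.008, 0, 0, 0],
  [0, 0, -0.006, 0, 0, 0],
  [0, 0, -0.004, 0, 0, 0],
  [0, 0, 0, 0, 0, 0],
  [0, 0, 0, 0, 0, 0],
])

```text
clock: 22.35
tool_pos: [0.585, -0.0726, 0.1707]
orientation: [-179.9, -0.1, -105.3]
force: [-3.2, -3.4, 11.5]
opening: 0.0101
gripper_force: 30.0
```

Contact came too early: about 12 N, following the pan spring. Back up and look.

play_rows([
  [0, 0, 0.012, 0, 0, 0],
  [0, 0, 0.014, 0, 0, 0],
  [0, 0, 0, 0, 0, 0],
  [0, 0, 0, 0, 0, 0],
  [0, 0, 0, 0, 0, 0],
])

```text
clock: 22.85
tool_pos: [0.5845, -0.0717, 0.1893]
orientation: [180.0, 0.0, -105.3]
force: [1.2, -1.7, 1.1]
opening: 0.0099
gripper_force: 30.0
```

```bash
python3 - <<'E'
from h import *
I=[]
for n,(x,y) in(("scene",(280,170)),("top",(280,170))):
    p,d=snapshot(n); o=get_obs(); print(o["tool_pos"],o["force"])
    I.append(cv2.resize(p[y:y+120,x:x+100],None,fx=4,fy=4,interpolation=cv2.INTER_CUBIC)); cv2.imwrite(f"pics/k3{n}.png",p)
cv2.imwrite("pics/k3.png",np.hstack(I))
E
```

```text
[ 0.58451584 -0.07167889  0.18927723] [ 0.91894305 -0.68904011  0.27999123]
[ 0.58451145 -0.07167297  0.18929674] [ 1.76926224 -0.49650667  0.35682441]
```

View pics/k3.png

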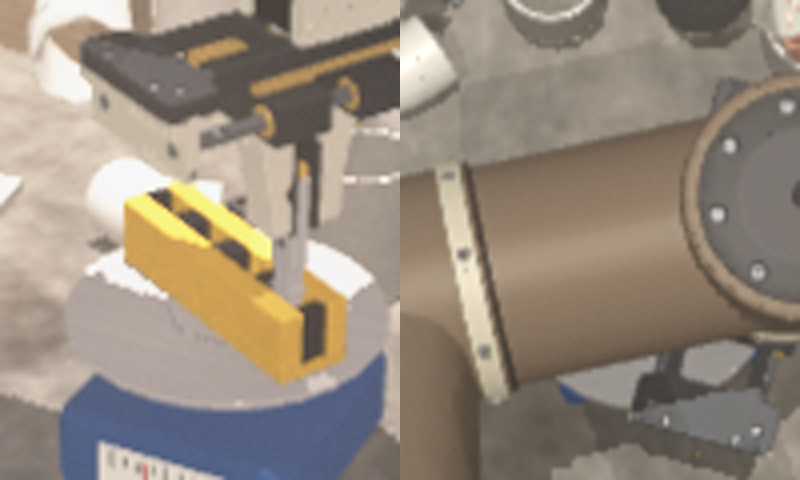

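The foot seems to enter the slot and the 18 mm shoulder then catches, which suggests an offset of a few mm along the slot row. I'll measure it numerically in the scene view.

```bash
python3 - <<'E'
from h import *
p=cv2.imread("pics/k3scene.png"); c=camera_model("scene"); _,d=snapshot("scene"); W=cloud(c,d); h=cv2.cvtColor(p,cv2.COLOR_BGR2HSV)
y=cv2.inRange(h,np.array((15,130,90)),np.array((35,255,255))).astype(bool)
m=np.zeros_like(y); m[205:275,305:375]=1
ex=np.array([.9646,-.264]);ey=np.array([.264,.9646]);t=np.array([.5845,-.0717])
# top-face pixels
k=m&y&(W[...,2]>.129)&(W[...,2]<.142); ys,xs=np.nonzero(k); print("ztop",np.median(W[k][:,2]),len(xs))
P=np.array([onz(c,u,v,.135)[:2] for u,v in zip(xs,ys)]); a=(P-t)@ex*1e3; b=(P-t)@ey*1e3
print("carrier rel to TCP: x",np.percentile(a,[0,1,5,50,95,99,100]).round(1),"y",np.percentile(b,[0,1,5,95,99,100]).round(1))
# brass tip
m[:]=0; m[200:225,345:365]=1
k=m&cv2.inRange(h,np.array((10,80,80)),np.array((35,255,255))).astype(bool)
n,l,st,ce=cv2.connectedComponentsWithStats(k.astype(np.uint8)); 
for i in range(1,n):
    if st[i,4]>3: q=onz(c,*ce[i],.1893+.0125)[:2]-t; print("tip",ce[i],st[i],"rel x,y mm",(q@ex*1e3).round(1),(q@ey*1e3).round(1))
# steel body pixels of cartridge by depth, between rim and pads
q=(W[...,:2]-t); A=q@ex;B=q@ey
k=(abs(A)<.02)&(abs(B)<.03)&(W[...,2]>.138)&(W[...,2]<.165)&(h[...,1]<70)
print("body y",np.percentile(B[k]*1e3,[2,50,98]).round(1),"x",np.percentile(A[k]*1e3,[2,50,98]).round(1),k.sum())
# top view dark/yellow profile in t2
p=cv2.imread("pics/t2.png");c=camera_model("top");T=np.array(c["world_to_cam"]);h=cv2.cvtColor(p,cv2.COLOR_BGR2HSV)
s=[]
for b in np.arange(-80,81,2):
    v=[]
    for a in(-3,0,3):
        P=np.array([*(np.array([.6007,-.0194])+a*1e-3*ex+b*1e-3*ey),.135]);q=T[:3,:3]@P+T[:3,3];r=q[:2]/q[2];r=r*(1+c["k1"]*(r@r))
        v.append(cv2.getRectSubPix(p,(1,1),(float(c["cx"]+c["fx"]*r[0]),float(c["cy"]+c["fy"]*r[1])))[0,0])
    s.append(np.mean(v,0))
s=np.array(s); print([(int(b),int(x[2]-x[0])) for b,x in zip(np.arange(-80,81,2),s)])
E
```

```text
ztop 0.13228989190736318 306
carrier rel to TCP: x [-25.9 -24.9 -23.7 -14.1  12.2  15.9  17.2] y [-28.7 -27.6 -24.5  99.6 110.4 111.7]
tip [346.85714286 202.        ] [345 200   4   5  14] rel x,y mm 12.5 35.9
tip [355.26666667 211.66666667] [354 210   4   5  15] rel x,y mm 2.9 -4.8
body y [-10.8  -4.1   7.7] x [-6.  -3.4  5.1] 89
[(-80, 11), (-78, 10), (-76, 10), (-74, 12), (-72, 14), (-70, 15), (-68, 10), (-66, 20), (-64, 81), (-62, 174), (-60, 205), (-58, 204), (-56, 215), (-54, 216), (-52, 212), (-50, 207), (-48, 204), (-46, 202), (-44, 121), (-42, 35), (-40, 12), (-38, 13), (-36, 15), (-34, 14), (-32, 10), (-30, 30), (-28, 108), (-26, 203), (-24, 218), (-22, 207), (-20, 202), (-18, 216), (-16, 214), (-14, 210), (-12, 209), (-10, 173), (-8, 82), (-6, 25), (-4, 13), (-2, 13), (0, 15), (2, 15), (4, 16), (6, 49), (8, 142), (10, 199), (12, 224), (14, 218), (16, 207), (18, 210), (20, 222), (22, 218), (24, 208), (26, 176), (28, 81), (30, 24), (32, 12), (34, 12), (36, 13), (38, 13), (40, 17), (42, 56), (44, 144), (46, 198), (48, 217), (50, 230), (52, 227), (54, 239), (56, 247), (58, 247), (60, 212), (62, 128), (64, 46), (66, 14), (68, 14), (70, 14), (72, 13), (74, 12), (76, 12), (78, 11), (80, 11)]
```

The top-view profile gives slot centres at -53.6, -18, 17.6 and 53 mm, as expected. Both the reaction force and the scene view put the cartridge too far towards +y along the row. Shift -3.5 mm along the row and retry.

play_rows([
  [0, 0, 0.01, 0, 0, 0],
  [0, 0, 0.01, 0, 0, 0],
  [-0.0012, -0.0042, 0, 0, 0, 0],
  [0, 0, -0.008, 0, 0, 0],
  [0, 0, -0.008, 0, 0, 0],
  [0, 0, -0.005, 0, 0, 0],
  [0, 0, -0.005, 0, 0, 0],
  [0, 0, 0, 0, 0, 0],
  [0, 0, 0, 0, 0, 0],
])

```text
clock: 23.9
tool_pos: [0.5836, -0.0752, 0.1849]
orientation: [180.0, -0.0, -105.3]
force: [-0.2, -0.1, -1.1]
opening: 0.0103
gripper_force: 30.0
```

play_rows([
  [0, 0, -0.006, 0, 0, 0],
  [0, 0, -0.005, 0, 0, 0],
  [0, 0, 0, 0, 0, 0],
  [0, 0, 0, 0, 0, 0],
])

```text
clock: 24.3
tool_pos: [0.5836, -0.0752, 0.176]
orientation: [180.0, -0.0, -105.3]
force: [-0.2, -0.5, -1.8]
opening: 0.0096
gripper_force: 30.0
```

play_rows([
  [0, 0, -0.003, 0, 0, 0],
  [0, 0, -0.002, 0, 0, 0],
  [0, 0, 0, 0, 0, 0],
  [0, 0, 0, 0, 0, 0],
])

```text
clock: 24.7
tool_pos: [0.5836, -0.0752, 0.1722]
orientation: [180.0, -0.0, -105.3]
force: [0.4, -0.5, -1.0]
opening: 0.0097
gripper_force: 30.0
```

Going in freely. A little further to seat, then release.

play_rows([
  [0, 0, -0.003, 0, 0, 0],
  [0, 0, -0.003, 0, 0, 0],
  [0, 0, 0, 0, 0, 0],
  [0, 0, 0, 0, 0, 0],
])

```text
clock: 25.1
tool_pos: [0.5838, -0.0751, 0.1675]
orientation: [-180.0, 0.0, -105.3]
force: [-0.2, 1.1, 0.0]
opening: 0.0096
gripper_force: 30.0
```

play_rows([
  [0, 0, 0, 0, 0, 0],
  [0, 0, 0, 0, 0, 0],
  [0, 0, 0, 0, 0, 0],
  [0, 0, 0, 0, 0, 0],
  [0, 0, 0.02, 0, 0, 0],
  [0, 0, 0.03, 0, 0, 0],
  [0, 0, 0.03, 0, 0, 0],
], gripper=-0.3)

```text
clock: 25.8
tool_pos: [0.5833, -0.0752, 0.2318]
orientation: [179.9, -0.0, -105.3]
force: [0.8, 0.1, 0.3]
opening: 0.0305
gripper_force: 0.0
```

play_rows([
  [-0.0215, 0.046, 0, 0, 0, 0],
  [-0.0215, 0.046, 0, 0, 0, 0],
  [-0.0215, 0.046, 0, 0, 0, 0],
  [-0.0215, 0.046, 0, 0, 0, 0],
  [-0.0215, 0.046, 0, 0, 0, 0],
  [-0.0215, 0.046, 0, 0, 0, 0],
  [-0.0215, 0.046, 0, 0, 0, 0],
  [-0.0215, 0.046, 0, 0, 0, 0],
  [0, 0, -0.05, 0, 0, 0],
  [0, 0, -0.05, 0, 0, 0],
])

```text
clock: 26.8
tool_pos: [0.446, 0.2213, 0.1517]
orientation: [-179.9, 0.2, -105.2]
force: [1.3, -0.4, -1.6]
opening: 0.0303
gripper_force: 0.0
```

```bash
cat >> m.py <<'E'
T=np.array(c["world_to_cam"]); ex=np.array([.9646,-.264]);ey=np.array([.264,.9646]); o2=np.array(r[0])
def px(P):
    q=T[:3,:3]@P+T[:3,3];s=q[:2]/q[2];s=s*(1+c["k1"]*(s@s));return float(c["cx"]+c["fx"]*s[0]),float(c["cy"]+c["fy"]*s[1])
# dark web centres along the centre line
b=np.arange(-80,80.5,.5); f=[]
for t in b:
    g=[cv2.getRectSubPix(p,(1,1),px(np.array([*(o2+a*1e-3*ex+t*1e-3*ey),.135])))[0,0].astype(int) for a in(-3,0,3)]
    f.append(np.mean([v[2] for v in g])<110)
f=np.array(f).astype(int);e=np.flatnonzero(np.diff(np.r_[0,f,0])); print("webs",[(b[i],b[j-1]) for i,j in zip(e[::2],e[1::2])])
# brass tips in carrier
m[:]=0; m[195:285,295:390]=1
k=m&(W[...,2]>.155)&(W[...,2]<.21); n,l,st,ce=cv2.connectedComponentsWithStats(k.astype(np.uint8))
for i in range(1,n):
    if st[i,4]>5:
        q=onz(c,*ce[i],.175)[:2]-o2; print("cart",st[i,4],"zmax",W[l==i][:,2].max().round(3),"xy in carrier mm",(q@ex*1e3).round(1),(q@ey*1e3).round(1))
E
python3 m.py pics/t3.png
```

```text
[0.4427 0.218  0.1446] 0.03053863177794941
z 0.1331 n 604
carrier ((0.6003592014312744, -0.019286543130874634), (0.142448291182518, 0.038827456533908844), 74.3919448852539)
knob 99 [ 0.5872 -0.2655  0.062 ]
webs []
cart 40 zmax 0.186 xy in carrier mm 0.4 -53.2
```

Cartridge 4 is seated (carrier frame x 0.4, y -53.2 mm, top 0.186) and the carrier hasn't moved. Next is cartridge 3.

play_rows([
  [0, 0, -0.035, 0, 0, 0],
  [0, 0, -0.035, 0, 0, 0],
  [0, 0, -0.02, 0, 0, 0],
  [0, 0, -0.01, 0, 0, 0],
  [0, 0, 0, 0, 0, 0],
  [0, 0, 0, 0, 0, 0],
])

```text
clock: 27.45
tool_pos: [0.4466, 0.2196, 0.0724]
orientation: [-180.0, 0.0, -105.3]
force: [0.7, 0.2, 0.2]
opening: 0.0309
gripper_force: 0.0
```

play_rows([
  [0, 0, 0, 0, 0, 0],
  [0, 0, 0, 0, 0, 0],
  [0, 0, 0, 0, 0, 0],
  [0, 0, 0, 0, 0, 0],
  [0, 0, 0, 0, 0, 0],
], gripper=-1)

```text
clock: 27.95
tool_pos: [0.4459, 0.2195, 0.0719]
orientation: [180.0, 0.0, -105.3]
force: [-4.9, 1.3, 6.0]
opening: 0.0097
gripper_force: 30.0
```

play_rows([
  [0, 0, 0.004, 0, 0, 0],
  [0, 0, 0.004, 0, 0, 0],
  [0, 0, 0.004, 0, 0, 0],
  [0, 0, 0.004, 0, 0, 0],
  [0, 0, 0.01, 0, 0, 0],
  [0, 0, 0.015, 0, 0, 0],
  [0, 0, 0.04, 0, 0, 0],
  [0, 0, 0.04, 0, 0, 0],
  [0, 0, 0.04, 0, 0, 0],
  [0, 0, 0.04, 0, 0, 0],
])

```text
clock: 28.95
tool_pos: [0.4463, 0.219, 0.2352]
orientation: [-179.9, 0.1, -105.3]
force: [1.3, 1.2, -0.7]
opening: 0.01
gripper_force: 30.0
```

play_rows([
  [0.0231, -0.0402, 0, 0, 0, 0],
  [0.0231, -0.0402, 0, 0, 0, 0],
  [0.0231, -0.0402, 0, 0, 0, 0],
  [0.0231, -0.0402, 0, 0, 0, 0],
  [0.0231, -0.0402, 0, 0, 0, 0],
  [0.0231, -0.0402, 0, 0, 0, 0],
  [0.0231, -0.0402, 0, 0, 0, 0],
  [0.0231, -0.0402, 0, 0, 0, 0],
  [0, 0, 0, 0, 0, 0],
  [0, 0, 0, 0, 0, 0],
])

```text
clock: 29.95
tool_pos: [0.5941, -0.0391, 0.233]
orientation: [-180.0, -0.0, -105.4]
force: [0.8, 0.2, -1.2]
opening: 0.0097
gripper_force: 30.0
```

play_rows([
  [0, 0, -0.02, 0, 0, 0],
  [0, 0, -0.015, 0, 0, 0],
  [0, 0, -0.01, 0, 0, 0],
  [0, 0, -0.01, 0, 0, 0],
  [0, 0, -0.008, 0, 0, 0],
  [0, 0, 0, 0, 0, 0],
  [0, 0, 0, 0, 0, 0],
])

```text
clock: 30.65
tool_pos: [0.594, -0.038, 0.1819]
orientation: [-180.0, -0.0, -105.3]
force: [0.0, -0.0, -0.7]
opening: 0.0099
gripper_force: 30.0
```

play_rows([
  [0, 0, -0.007, 0, 0, 0],
  [0, 0, -0.006, 0, 0, 0],
  [0, 0, -0.004, 0, 0, 0],
  [0, 0, 0, 0, 0, 0],
  [0, 0, 0, 0, 0, 0],
])

```text
clock: 31.15
tool_pos: [0.5938, -0.0381, 0.1682]
orientation: [180.0, -0.0, -105.3]
force: [-0.5, 0.7, -0.0]
opening: 0.0094
gripper_force: 30.0
```

play_rows([
  [0, 0, 0, 0, 0, 0],
  [0, 0, 0, 0, 0, 0],
  [0, 0, 0, 0, 0, 0],
  [0, 0, 0, 0, 0, 0],
  [0, 0, 0.02, 0, 0, 0],
  [0, 0, 0.03, 0, 0, 0],
  [0, 0, 0.03, 0, 0, 0],
], gripper=-0.3)

```text
clock: 31.85
tool_pos: [0.5936, -0.0381, 0.2327]
orientation: [180.0, -0.0, -105.3]
force: [0.5, -0.2, 0.2]
opening: 0.0308
gripper_force: 0.0
```

play_rows([
  [-0.0213, 0.0468, 0, 0, 0, 0],
  [-0.0213, 0.0468, 0, 0, 0, 0],
  [-0.0213, 0.0468, 0, 0, 0, 0],
  [-0.0213, 0.0468, 0, 0, 0, 0],
  [-0.0213, 0.0468, 0, 0, 0, 0],
  [-0.0213, 0.0468, 0, 0, 0, 0],
  [-0.0213, 0.0468, 0, 0, 0, 0],
  [-0.0213, 0.0468, 0, 0, 0, 0],
  [0, 0, -0.05, 0, 0, 0],
  [0, 0, -0.05, 0, 0, 0],
])

```text
clock: 32.85
tool_pos: [0.4575, 0.2636, 0.1525]
orientation: [-179.9, 0.2, -105.2]
force: [-0.4, 0.4, -1.9]
opening: 0.0306
gripper_force: 0.0
```

```bash
python3 m.py pics/t4.png
```

```text
[0.4543 0.2602 0.1452] 0.030555902892392666
z 0.1318 n 580
carrier ((0.6004029512405396, -0.019142404198646545), (0.14208509027957916, 0.03874511644244194), 74.57840728759766)
knob 98 [ 0.5871 -0.2655  0.062 ]
webs []
cart 38 zmax 0.187 xy in carrier mm 0.2 -18.2
cart 37 zmax 0.186 xy in carrier mm 0.2 -53.4
```

Two are seated. Cartridge 2.

play_rows([
  [0, 0, -0.035, 0, 0, 0],
  [0, 0, -0.035, 0, 0, 0],
  [0, 0, -0.02, 0, 0, 0],
  [0, 0, -0.011, 0, 0, 0],
  [0, 0, 0, 0, 0, 0],
  [0, 0, 0, 0, 0, 0],
])

```text
clock: 33.5
tool_pos: [0.4581, 0.2619, 0.0724]
orientation: [-180.0, 0.0, -105.3]
force: [-0.5, -0.4, 0.1]
opening: 0.0309
gripper_force: 0.0
```

play_rows([
  [0, 0, 0, 0, 0, 0],
  [0, 0, 0, 0, 0, 0],
  [0, 0, 0, 0, 0, 0],
  [0, 0, 0, 0, 0, 0],
  [0, 0, 0, 0, 0, 0],
], gripper=-1)

```text
clock: 34.0
tool_pos: [0.4574, 0.2618, 0.0719]
orientation: [180.0, 0.0, -105.3]
force: [-4.8, 1.4, 5.6]
opening: 0.0099
gripper_force: 30.0
```

play_rows([
  [0, 0, 0.004, 0, 0, 0],
  [0, 0, 0.004, 0, 0, 0],
  [0, 0, 0.004, 0, 0, 0],
  [0, 0, 0.004, 0, 0, 0],
  [0, 0, 0.01, 0, 0, 0],
  [0, 0, 0.015, 0, 0, 0],
  [0, 0, 0.04, 0, 0, 0],
  [0, 0, 0.04, 0, 0, 0],
  [0, 0, 0.04, 0, 0, 0],
  [0, 0, 0.04, 0, 0, 0],
])

```text
clock: 35.0
tool_pos: [0.4578, 0.2612, 0.2352]
orientation: [-179.9, 0.1, -105.3]
force: [-0.2, 0.1, -0.6]
opening: 0.0099
gripper_force: 30.0
```

play_rows([
  [0.0227, -0.0414, 0, 0, 0, 0],
  [0.0227, -0.0414, 0, 0, 0, 0],
  [0.0227, -0.0414, 0, 0, 0, 0],
  [0.0227, -0.0414, 0, 0, 0, 0],
  [0.0227, -0.0414, 0, 0, 0, 0],
  [0.0227, -0.0414, 0, 0, 0, 0],
  [0.0227, -0.0414, 0, 0, 0, 0],
  [0.0227, -0.0414, 0, 0, 0, 0],
  [0, 0, 0, 0, 0, 0],
  [0, 0, 0, 0, 0, 0],
])

```text
clock: 36.0
tool_pos: [0.6031, -0.0046, 0.233]
orientation: [-180.0, 0.0, -105.4]
force: [-0.1, 0.7, -0.9]
opening: 0.0098
gripper_force: 30.0
```

play_rows([
  [0, 0, -0.02, 0, 0, 0],
  [0, 0, -0.015, 0, 0, 0],
  [0, 0, -0.01, 0, 0, 0],
  [0, 0, -0.01, 0, 0, 0],
  [0, 0, -0.008, 0, 0, 0],
  [0, 0, 0, 0, 0, 0],
  [0, 0, 0, 0, 0, 0],
])

```text
clock: 36.7
tool_pos: [0.603, -0.0034, 0.182]
orientation: [-180.0, -0.0, -105.3]
force: [-0.2, -0.3, -0.8]
opening: 0.0097
gripper_force: 30.0
```

play_rows([
  [0, 0, -0.007, 0, 0, 0],
  [0, 0, -0.006, 0, 0, 0],
  [0, 0, -0.005, 0, 0, 0],
  [0, 0, -0.001, 0, 0, 0],
  [0, 0, 0, 0, 0, 0],
  [0, 0, 0, 0, 0, 0],
])

```text
clock: 37.3
tool_pos: [0.6028, -0.0035, 0.1667]
orientation: [180.0, -0.0, -105.3]
force: [-0.3, -0.2, -0.3]
opening: 0.0093
gripper_force: 30.0
```

play_rows([
  [0, 0, 0, 0, 0, 0],
  [0, 0, 0, 0, 0, 0],
  [0, 0, 0, 0, 0, 0],
  [0, 0, 0, 0, 0, 0],
  [0, 0, 0.02, 0, 0, 0],
  [0, 0, 0.03, 0, 0, 0],
  [0, 0, 0.03, 0, 0, 0],
], gripper=-0.3)

```text
clock: 38.0
tool_pos: [0.6026, -0.0035, 0.2311]
orientation: [180.0, -0.0, -105.3]
force: [0.1, 0.4, -0.1]
opening: 0.0309
gripper_force: 0.0
```

play_rows([
  [-0.0209, 0.0481, 0, 0, 0, 0],
  [-0.0209, 0.0481, 0, 0, 0, 0],
  [-0.0209, 0.0481, 0, 0, 0, 0],
  [-0.0209, 0.0481, 0, 0, 0, 0],
  [-0.0209, 0.0481, 0, 0, 0, 0],
  [-0.0209, 0.0481, 0, 0, 0, 0],
  [-0.0209, 0.0481, 0, 0, 0, 0],
  [-0.0209, 0.0481, 0, 0, 0, 0],
  [0, 0, -0.05, 0, 0, 0],
  [0, 0, -0.05, 0, 0, 0],
])

```text
clock: 39.0
tool_pos: [0.4689, 0.3066, 0.1509]
orientation: [-179.9, 0.2, -105.2]
force: [-0.5, -0.1, -1.3]
opening: 0.0305
gripper_force: 0.0
```

```bash
python3 m.py pics/t5.png
```

```text
[0.4658 0.303  0.1432] 0.030378430906624267
z 0.1309 n 552
carrier ((0.6004510521888733, -0.019108302891254425), (0.14207977056503296, 0.03877389803528786), 74.31726837158203)
knob 96 [ 0.5873 -0.2655  0.062 ]
webs []
cart 38 zmax 0.183 xy in carrier mm -0.3 17.5
cart 37 zmax 0.186 xy in carrier mm 0.3 -18.3
cart 38 zmax 0.184 xy in carrier mm 0.4 -53.4
```

Three are seated. Last cartridge.

play_rows([
  [0, 0, -0.035, 0, 0, 0],
  [0, 0, -0.035, 0, 0, 0],
  [0, 0, -0.02, 0, 0, 0],
  [0, 0, -0.009, 0, 0, 0],
  [0, 0, 0, 0, 0, 0],
  [0, 0, 0, 0, 0, 0],
])

```text
clock: 39.65
tool_pos: [0.4697, 0.3048, 0.0725]
orientation: [-180.0, 0.1, -105.3]
force: [0.3, -0.3, -0.2]
opening: 0.0302
gripper_force: 0.0
```

play_rows([
  [0, 0, 0, 0, 0, 0],
  [0, 0, 0, 0, 0, 0],
  [0, 0, 0, 0, 0, 0],
  [0, 0, 0, 0, 0, 0],
  [0, 0, 0, 0, 0, 0],
], gripper=-1)

```text
clock: 40.15
tool_pos: [0.469, 0.3046, 0.0719]
orientation: [-180.0, 0.0, -105.3]
force: [-2.8, 0.7, 5.5]
opening: 0.01
gripper_force: 30.0
```

play_rows([
  [0, 0, 0.004, 0, 0, 0],
  [0, 0, 0.004, 0, 0, 0],
  [0, 0, 0.004, 0, 0, 0],
  [0, 0, 0.004, 0, 0, 0],
  [0, 0, 0.01, 0, 0, 0],
  [0, 0, 0.015, 0, 0, 0],
  [0, 0, 0.04, 0, 0, 0],
  [0, 0, 0.04, 0, 0, 0],
  [0, 0, 0.04, 0, 0, 0],
  [0, 0, 0.04, 0, 0, 0],
])

```text
clock: 41.15
tool_pos: [0.4692, 0.3041, 0.2351]
orientation: [-179.9, 0.1, -105.3]
force: [0.7, 0.6, -0.8]
opening: 0.0096
gripper_force: 30.0
```

play_rows([
  [0.0224, -0.0427, 0, 0, 0, 0],
  [0.0224, -0.0427, 0, 0, 0, 0],
  [0.0224, -0.0427, 0, 0, 0, 0],
  [0.0224, -0.0427, 0, 0, 0, 0],
  [0.0224, -0.0427, 0, 0, 0, 0],
  [0.0224, -0.0427, 0, 0, 0, 0],
  [0.0224, -0.0427, 0, 0, 0, 0],
  [0.0224, -0.0427, 0, 0, 0, 0],
  [0, 0, 0, 0, 0, 0],
  [0, 0, 0, 0, 0, 0],
])

```text
clock: 42.15
tool_pos: [0.6127, 0.0299, 0.2331]
orientation: [-180.0, 0.0, -105.4]
force: [-0.2, -0.1, -0.8]
opening: 0.0097
gripper_force: 30.0
```

play_rows([
  [0, 0, -0.02, 0, 0, 0],
  [0, 0, -0.015, 0, 0, 0],
  [0, 0, -0.01, 0, 0, 0],
  [0, 0, -0.01, 0, 0, 0],
  [0, 0, -0.008, 0, 0, 0],
  [0, 0, 0, 0, 0, 0],
  [0, 0, 0, 0, 0, 0],
])

```text
clock: 42.85
tool_pos: [0.6125, 0.0312, 0.1819]
orientation: [-180.0, -0.0, -105.3]
force: [-0.0, -0.8, -0.2]
opening: 0.0097
gripper_force: 30.0
```

play_rows([
  [0, 0, -0.007, 0, 0, 0],
  [0, 0, -0.006, 0, 0, 0],
  [0, 0, -0.005, 0, 0, 0],
  [0, 0, -0.0025, 0, 0, 0],
  [0, 0, 0, 0, 0, 0],
  [0, 0, 0, 0, 0, 0],
])

```text
clock: 43.45
tool_pos: [0.6124, 0.031, 0.1655]
orientation: [180.0, -0.0, -105.3]
force: [-0.1, -0.7, 0.2]
opening: 0.0101
gripper_force: 30.0
```

play_rows([
  [0, 0, 0, 0, 0, 0],
  [0, 0, 0, 0, 0, 0],
  [0, 0, 0, 0, 0, 0],
  [0, 0, 0, 0, 0, 0],
  [0, 0, 0.02, 0, 0, 0],
  [0, 0, 0.03, 0, 0, 0],
  [0, 0, 0.04, 0, 0, 0],
], gripper=-0.3)

```text
clock: 44.15
tool_pos: [0.6116, 0.0309, 0.2369]
orientation: [179.9, -0.1, -105.3]
force: [1.3, -0.1, 0.6]
opening: 0.0309
gripper_force: 0.0
```

play_rows([
  [-0.024, 0.045, 0, 0, 0, 0],
  [-0.024, 0.045, 0, 0, 0, 0],
  [-0.024, 0.045, 0, 0, 0, 0],
  [-0.024, 0.045, 0, 0, 0, 0],
  [-0.024, 0.045, 0, 0, 0, 0],
  [-0.024, 0.045, 0, 0, 0, 0],
  [0, 0, 0, 0, 0, 0],
  [0, 0, 0, 0, 0, 0],
])

```text
clock: 44.95
tool_pos: [0.4968, 0.2479, 0.2375]
orientation: [-180.0, 0.0, -105.2]
force: [0.2, -0.1, -0.3]
opening: 0.0304
gripper_force: 0.0
```

```bash
python3 m.py pics/t6.png; python3 - <<'E'
from h import *
p,d=snapshot("scene"); t=cv2.imread("pics/t6.png")
cv2.imwrite("pics/f.png",np.hstack([cv2.resize(p[150:390,270:470],None,fx=2,fy=2),cv2.resize(t[150:350,280:480],(400,480))]))
E
```

```text
[0.4971 0.2471 0.2375] 0.030781877153283933
z 0.1295 n 534
carrier ((0.6005005836486816, -0.01914418488740921), (0.14208261668682098, 0.038611069321632385), 74.43891143798828)
knob 98 [ 0.5873 -0.2655  0.062 ]
webs []
cart 36 zmax 0.185 xy in carrier mm -0.3 52.6
cart 36 zmax 0.187 xy in carrier mm -0.5 17.2
cart 37 zmax 0.182 xy in carrier mm 0.2 -18.2
cart 39 zmax 0.182 xy in carrier mm 0.2 -53.5
```

View pics/f.png

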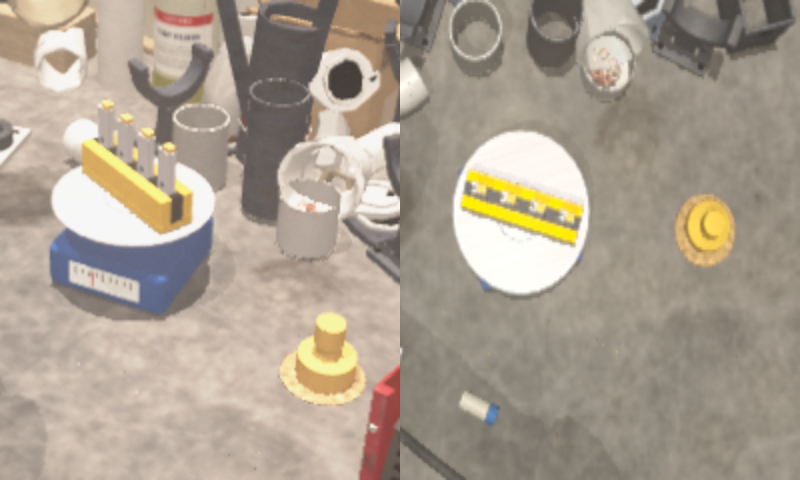

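The final view shows all four cartridges upright in the carrier, the carrier in the middle of the pan, the weight centred on its pad and the bystanders where they were. Handing in.

```bash
python3 -c "
from plant import *
print(close_job())"
```

```text
the job is handed in; nothing more can be done
None
```

The job is handed in, with no verdict returned: the balance was checked with the weight, which is back upright on its pad, and all four cartridges stand in the carrier in the middle of the pan. The first cartridge caught on its slot and pressed the pan with about 12 N (an estimated 20 mm down, short of the 28 mm limit) before I backed off and reseated it.

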